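# Take the lens off the camera

## Task

Take the lens off the camera: push the release button beside it fully down, turn the lens up to a quarter turn anticlockwise (seen from above) until you feel it meet its stop, and lift it off without forcing it. Then stand it upright, mount end down, gently in the middle of the cork coaster and let go; do not push the other things on the desk about.

Things in the scene. Friction and masses are not known exactly. Their poses are not given: they have to be found in the camera images.
- camera: Black camera body on its back, mount up, screwed down (cannot move). 94 mm (x) by 160 mm (y), face at z = 46 mm; viewfinder hump to x = +67 mm (below the face), hand grip at the +y end (y 55 to 79 mm, top z = 56 mm), holder ends out to y = +-99 mm (32 mm high). Origin: underside, on the lens axis, which is its z axis. More than 35 N from the hand on it or its button breaks it.
- mount_face (a point): Middle of the steel mount ring's top face (34 mm radius), on the lens axis, 54 mm above the camera's origin. Inside, two claws hold down the lens's lugs and a sprung plunger pushes the lens up on them (8 N). The stop cannot be seen: it is met 46 to 86 degrees anticlockwise (from above) of the locked position, new each time. The lens lifts only within about the last 7 degrees before it.
- release_top (a point): Centre of the top of the release button, a round aluminium cap of 16 mm diameter at the camera's x = 0, y = -66 mm; up, its top is at z = 54 mm, 8 mm proud of the face. Pushed straight down it draws the lock pin (at y = -31 mm) out of the lens's fork. Press it with the shut fingers' wider side away from the lens: it stands 47 mm above the button's top.
- release (a joint): Travel of the release button in m: 0 up, 0.005 fully down. It resists with about 4 N all the way, then meets a hard end, and stays down when let go. The pin clears the lens after about 0.004.
- lens: Round lens, 0.2 to 0.33 kg. Origin: centre of its lower end, z up its axis; at first on the camera's axis, 47 mm above its origin, axes parallel to the camera's within 3 degrees. From below: steel tail, 20 mm radius, z 0 to 8 mm, with lugs to 25 mm radius along +x and -x; flange, 28.5 mm radius, z 8 to 14 mm, with a fork to 36 mm radius at -y round the pin; barrel to z = 54 mm (top).
- lens_grip (a point): Middle of the lens's black barrel (52 mm in diameter, z 14 to 54 mm of the lens), on its axis 36 mm above the lens's origin: grip here. Turning takes about 0.05 to 0.3 Nm until the rigid stop. In the mount the lens has about 1.5 mm of play sideways and 1 mm down. More than 45 N between lens and camera damages it: 12 N at rest, 40 N more per Nm against the stop, and more if closing fingers press it down. Off the mount it stands on its flat tail.
- coaster: Round cork coaster, 110 mm in diameter, 6 mm thick, fixed flat on the desk. Origin: centre of its underside. The lens standing on it has its origin 6 mm above this one.
- earbud_case: Bystander: small white rounded case, 46 x 60 mm, 22 mm high. Origin: centre of its underside.
- mug: Bystander: blue mug, 80 mm in diameter, 92 mm high, handle at its +y. Origin: centre of its underside.
- dac: Bystander: small black audio box, 60 x 90 mm, 24 mm high. Origin: centre of its underside.
There are look-alikes about, which are no part of the job. Leave any pink look-alike of the lens alone.

How it is judged:
On the way, in this order (a step that is already met when the one before it is completed fails the run):
1. the release button is pressed fully down while the lens is still locked in the mount (value of joint release above 0.004 m and angle between the x axis of lens and the x axis of camera, either way round below 0.3 rad and z of lens in the frame of camera below 0.05 m), for 0.1 s.
2. the lens is turned anticlockwise by more than 30 degrees while still down in the mount (angle between the x axis of lens and the x axis of camera, either way round above 0.52 rad and z of lens in the frame of camera below 0.053 m), for 0.1 s.
3. the lens is lifted clear of the mount (z of lens in the frame of camera above 0.07 m), for 0.1 s.
At the end, for the whole second after the job is handed in: The lens stands upright (within 6 degrees), mount end down, at rest on the coaster, its axis within 20 mm of the coaster's middle; the release button is still down (horizontal distance between lens and coaster below 0.02 m and z of lens in the frame of coaster between 0.003 and 0.009 m and angle between lens's own z axis and vertical below 0.1 rad and linear speed of lens below 0.02 m/s and value of joint release above 0.0035 m); the robot touches nothing.
It fails at once if the camera or its button is pushed with more than 35 N (contact force between any of the fingers, the arm and camera above 35 N).
It fails at once if the lens is forced in its mount: more than 45 N between lens and camera (contact force between lens and camera above 45 N).
It fails at once if the lens is dropped or pushed on to the coaster: more than 40 N (contact force between lens and coaster above 40 N).
It fails at once if a bystander is moved more than 15 mm (distance of any of earbud_case, mug, dac from where it was at the start of the episode above 0.015 m).
It also fails if it takes over 72 s, if anything falls off the work surface, if the arm or the gripper's body presses on something with over 40 N, if the wrist force passes 120 N, or if a joint passes its speed limit or range.

## Robot

A 6-joint arm with a two-finger parallel gripper is mounted at the origin on the work surface. World frame = base frame: x ahead of the robot, y to its left, z up, the work surface at z = 0. Lengths are in m, angles in rad, forces in N, time in s.
With the tool pointing down it reaches from about 0.35 to 0.85 m from the base axis. Payload 8.1 kg.
Tool frame: the origin (TCP) lies at the very end of the fingers, on their centre line; the grasp point (between the pads) lies r.grip_point_offset behind it (r.grip_point_offset is the distance from the TCP to the grasp point, in m); z points along the fingers, y is the line along which they close (so a half turn about z gives the same grasp; the last joint's range is limited). The gripper opens to 85 mm and grips with 20 to 120 N. Pads are 22 mm wide; open, the fingers measure 114 mm over their backs; the gripper's body (76 mm by 85 mm) begins 54 mm behind the grasp point. The pads swing forward as they close: fully open they stand 13 mm farther back than shut.
Start: joints at [-1.247, 0.13, 1.488, -0, 1.523, -0.085], TCP at [0.239, -0.551, 0.231] pointing down, gripper open.
Joint ranges: [-2.96, 2.96], [-0.89, 2.26], [0.02, 2.5], [-1.34, 4.48], [0, 2.73], [-2.66, 2.66]. Speed limits (rad/s): [2.39, 2.39, 2.79, 3.14, 3.14, 3.14].

## Interface

Orientations are given as a unit quaternion [x, y, z, w].
In Python, from cell import r gives the robot as it stands. Calls block until the motion is done:
- r.goto(position, orientation): joint-space move of the TCP to a pose.
- r.move_l(position, feed=0.15, rotation=None): straight line of the TCP; rotation=None keeps the orientation; feed is the mean speed in m/s.
- r.move_joints(angles): joint-space move.
- r.move_gripper(opening): finger opening in m; the grip force is fixed at half the most; returns when the fingers have stopped.
- r.dwell(seconds).
- r.inverse_kinematics(position, orientation): joint angles nearest the present ones, or None.
- r.capture(name): name is "side" or "top"; returns a dict with "pixels" (480x640x3 uint8, blue, green, red), "vertical_fov" (degrees; the focal length in pixels is half the picture's height over the tangent of half this angle, whatever the lens; pixels are square), "cx", "cy" (the principal point, pixels), "position" and "rotation" of the camera in the world. Camera axes: x right, y up, looking along -z (the intrinsics and any distortion apply to the point x, -y, -z); pixel columns grow to the right and rows downward; lengths in m; the calibration is good to about 2 mm. A picture is of the moment at which its call begins. There is no depth.
A pose or a line that the arm cannot do raises r.MotionError and nothing moves.
- r.finish_job(): hands the job in; it is judged then, once.
Trained networks look in a picture, given as the dict that the camera call returned (one of the last four; its "shot" number tells which), for a name from the list of things; names that differ only in an ending like _2 or _b are one class to them, and where a whole thing is asked for, a point or a joint stands for the part that bears it (a point fixed in the world has none). Each returns a list of dicts, best first, with "p" (0 to 1); they miss things now and then, are a little off and sometimes report something else, mostly with a low value. They report only what shows in the picture. A call takes as long as a camera call. They do not tell look-alikes from the thing itself.
- r.find_in(picture, target): "position" ([column, row] in pixels, amid what is visible of it).
- r.masks_of(picture, target): "mask" (480x640 bool, what is visible of it) and "position" ([column, row] in pixels, amid what is visible of it).
Readings, each from a call of its own:
- r.get_t(): time.
- r.get_joint_pos(): joint angles.
- r.get_dq(): joint speeds.
- r.get_tau(): joint torques, N m.
- r.get_ee_pos(): TCP position.
- r.get_ee_rot(): TCP orientation.
- r.get_force(): force on the tool from outside, world axes, zero at the start.
- r.get_wrist_torque(): the same for the moment, N m.
- r.get_grip_width(): finger opening in m.
- r.get_grasp_force(): force on a finger pad.
Only numpy, scipy, OpenCV 4.12 (cv2) and the standard library are available. Lean on these libraries where they do the work, as an engineer would, in place of code of your own. Each camera call takes 0.05 s, during which the arm holds its last target. There are 200 camera calls.

## Working session

There is one attempt and no reset: what is moved stays moved. The work goes in short steps, each a Python script; the robot and the scene stay as the last script left them, time stands still between calls to the robot, and variables do not carry over. Pictures are saved under pics/ and viewed, at most 10 in all, crops included, and the job is handed in when it is done.

```bash
ls; mkdir -p pics; python3 - <<'E'
from cell import r
import cv2,numpy as np
print(r.grip_point_offset,r.get_ee_rot(),r.get_t())
for n in ("top","side"):
    p=r.capture(n); cv2.imwrite(f"pics/{n}0.png",p["pixels"])
    print({k:v for k,v in p.items() if k!="pixels"})
    for t in ("camera","lens","release_top","coaster","earbud_case","mug","dac"):
        print(t,[(np.round(d["position"]),round(d["p"],2)) for d in r.find_in(p,t)])
E
```

```text
pics
0.0187 [ 9.79182837e-01  2.02977916e-01 -1.02908242e-04 -9.62664168e-04] 0.0
{'vertical_fov': 57.03243339554629, 'cx': 314.7633325994991, 'cy': 234.58377438140323, 'position': array([ 0.41519494, -0.04371831,  0.86956376]), 'rotation': array([ 0.05990032, -0.06153776, -0.69742125,  0.71149748]), 'shot': 1}
camera [(array([397., 282.]), 0.7), (array([381., 284.]), 0.58)]
lens [(array([399., 284.]), 0.92), (array([363., 203.]), 0.78)]
release_top [(array([430., 282.]), 0.54)]
coaster [(array([284., 164.]), 0.3)]
earbud_case [(array([285., 307.]), 0.73), (array([397., 284.]), 0.26)]
mug [(array([284., 168.]), 0.9)]
dac [(array([196., 152.]), 0.65), (array([380., 283.]), 0.29)]
{'vertical_fov': 50.2424554156547, 'cx': 315.12071758056885, 'cy': 231.9831008778148, 'position': array([0.39908923, 0.46399344, 0.71539049]), 'rotation': array([-0.04658943,  0.32302369,  0.93600006, -0.1318674 ]), 'shot': 2}
camera [(array([366., 197.]), 0.6)]
lens [(array([283., 187.]), 0.95), (array([378., 163.]), 0.58)]
release_top [(array([383., 284.]), 0.67)]
coaster [(array([258., 376.]), 0.71), (array([377., 163.]), 0.17)]
earbud_case [(array([158., 336.]), 0.75)]
mug [(array([222., 234.]), 0.88)]
dac [(array([158., 338.]), 0.65)]
```

View pics/top0.png

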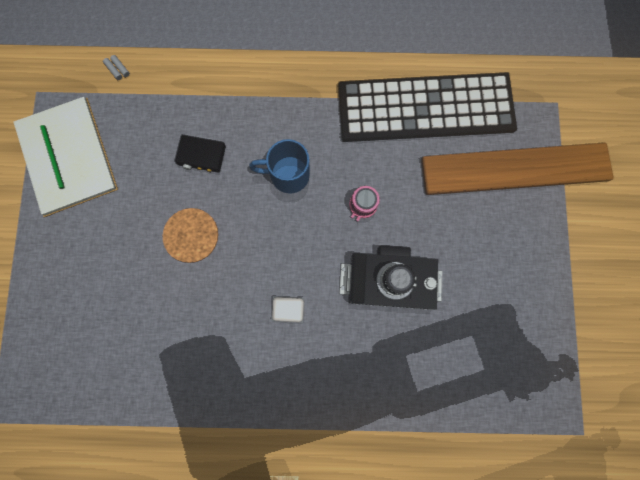

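View pics/side0.png

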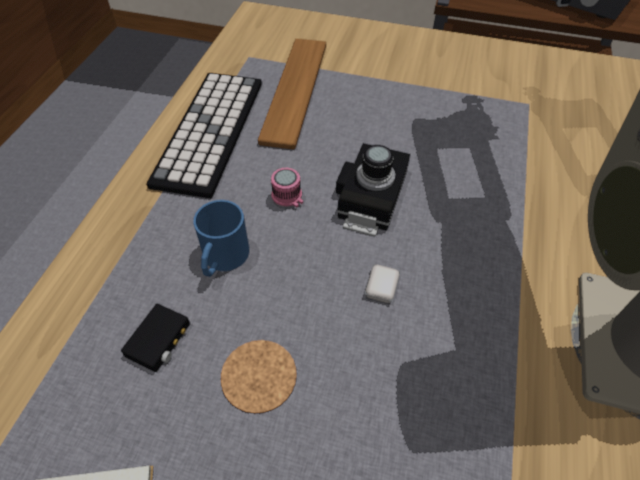

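The top view shows the lens in the camera at (399,281), with the release button at (431,283), coaster at (190,235), white case at (288,309), mug at (288,166) and black box at (200,153).
Things that could be taken for the lens: the dark lens in the camera body, top (399,281), side (378,163); and the pink look-alike, top (365,202), side (285,187). I choose the dark one in the camera and check it in a close crop.

```bash
cat > h.py <<'E'
from cell import r
import cv2,numpy as np
from scipy.spatial.transform import Rotation as R
def foc(p): return 240/np.tan(np.radians(p["vertical_fov"])/2)
def back(p,uv,z):
    d=R.from_quat(p["rotation"]).apply([(uv[0]-p["cx"])/foc(p),-(uv[1]-p["cy"])/foc(p),-1])
    o=p["position"]; return o+d*(z-o[2])/d[2]
def proj(p,X):
    c=R.from_quat(p["rotation"]).inv().apply(np.asarray(X)-p["position"]); f=foc(p)
    return np.array([p["cx"]-f*c[...,0]/c[...,2],p["cy"]+f*c[...,1]/c[...,2]]).T
E
python3 - <<'E'
from h import *
out=[]
for n,(u,v) in (("top",(340,235)),("side",(330,135))):
    p=r.capture(n); im=p["pixels"]
    c=cv2.resize(im[v:v+100,u:u+110],None,fx=3.6,fy=5,interpolation=cv2.INTER_CUBIC) if 0 else cv2.resize(im[v:v+100,u:u+110],None,fx=3.6,fy=3.6,interpolation=cv2.INTER_CUBIC)
    out.append(c)
    hsv=cv2.cvtColor(im,cv2.COLOR_BGR2HSV)
    m=((hsv[...,0]>5)&(hsv[...,0]<20)&(hsv[...,1]>110)).astype(np.uint8)
    k,l,s,ce=cv2.connectedComponentsWithStats(m)
    t=(190,235) if n=="top" else (258,376)
    i=min(range(1,k),key=lambda i:np.hypot(*(ce[i]-t))+(1e3 if s[i,4]<300 else 0))
    print(n,"coaster",ce[i],s[i],back(p,ce[i],.006))
    for t in ("lens","camera","release_top","mug","dac","earbud_case"):
        for d in r.masks_of(p,t): print(t,round(d["p"],2),d["position"],d["mask"].sum(),back(p,d["position"],.05).round(3))
cv2.imwrite("pics/crop1.png",np.hstack(out))
E
```

```text
top coaster [189.96420777 235.00567438] [ 163  208   55   54 2291] [0.55930338 0.2029977  0.006     ]
lens 0.86 [363.9, 201.8] 748 [ 0.623 -0.137  0.05 ]
lens 0.73 [190.5, 236.0] 2268 [0.55  0.189 0.05 ]
lens 0.65 [399.1, 282.8] 898 [ 0.47  -0.202  0.05 ]
camera 0.86 [380.2, 279.8] 4498 [ 0.475 -0.167  0.05 ]
release_top 0.56 [431.0, 281.4] 68 [ 0.474 -0.261  0.05 ]
mug 0.77 [285.1, 166.0] 2063 [0.691 0.016 0.05 ]
dac 0.83 [200.5, 148.7] 1480 [0.723 0.182 0.05 ]
dac 0.56 [379.1, 281.3] 4460 [ 0.472 -0.165  0.05 ]
dac 0.29 [288.5, 308.0] 798 [0.42  0.001 0.05 ]
earbud_case 0.75 [288.7, 306.6] 748 [0.423 0.001 0.05 ]
side coaster [257.58164573 377.00384517] [ 221  341   75   72 3901] [0.56066617 0.20804063 0.006     ]
lens 0.96 [283.3, 187.7] 1025 [ 0.627 -0.117  0.05 ]
lens 0.77 [375.3, 163.7] 1032 [ 0.482 -0.221  0.05 ]
camera 0.85 [365.3, 196.0] 3786 [ 0.483 -0.138  0.05 ]
mug 0.65 [220.1, 231.1] 3263 [0.697 0.005 0.05 ]
mug 0.42 [381.7, 284.3] 959 [0.419 0.033 0.05 ]
mug 0.21 [373.9, 167.9] 1100 [ 0.483 -0.21   0.05 ]
dac 0.59 [156.2, 334.3] 2648 [0.712 0.204 0.05 ]
earbud_case 0.61 [383.4, 285.4] 937 [0.416 0.034 0.05 ]
```

View pics/crop1.png

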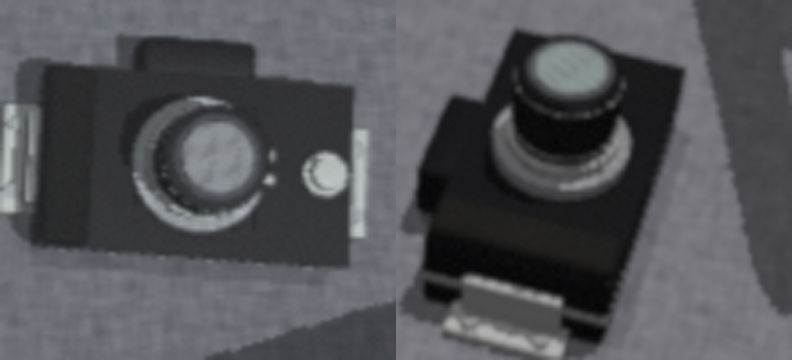

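The crop shows the dark lens in a light mount ring, top-crop centre about (215,152), with the aluminium button at (325,174). Side view agrees: dark barrel at (570,68) in the crop. This is the real lens; I'll fit the camera pose to the features now.

```bash
python3 - <<'E'
from h import *
from scipy.optimize import least_squares
T=r.capture("top");S=r.capture("side")
c=lambda x,y,o:(np.array([x,y])+.5)/3.6-.5+o
ot=np.array([340,235]);os=np.array([330,135])
# body corners: x +-47, y -80..80 (grip 55..79 z 56)
obs=[(T,(0,0,.101),c(216,150,ot),2),(T,(0,-.066,.054),c(325,174,ot),2),(T,(.047,-.08,.046),c(354,86,ot),1),(T,(-.047,-.08,.046),c(349,266,ot),1),
(T,(.047,.079,.056),c(45,66,ot),.7),(T,(0,0,.054),c(199,163,ot),1),
(S,(0,0,.101),c(174,68,os),2),(S,(0,0,.054),c(166,148,os),1),(S,(.047,-.08,.046),c(122,30,os),.7),(S,(-.047,-.08,.046),c(289,68,os),1)]
def pt(q,X): return R.from_euler("z",q[2]).apply(X)+[q[0],q[1],0]
for sel in (obs,obs[:6],obs[6:]):
    f=lambda q:np.concatenate([w*(proj(p,pt(q,X))-u) for p,X,u,w in sel])
    s=least_squares(f,[.48,-.21,0],loss="soft_l1"); print(s.x.round(4)); print(f(s.x).reshape(-1,2).round(1).tolist())
    print("button",pt(s.x,[0,-.066,.054]))
for p,u in ((T,obs[1][2]),(T,obs[0][2])): print(back(p,u,.054),back(p,u,.101))
E
```

```text
[ 0.4763 -0.193  -0.0642]
[[-0.2, 2.1], [1.0, -1.4], [-0.3, -0.4], [-0.7, 0.2], [1.1, -1.8], [-0.3, -0.6], [0.3, 1.3], [-0.1, -2.4], [-0.5, -0.4], [0.8, 0.2]]
button [ 0.47202288 -0.25884541  0.054     ]
[ 0.4756 -0.1929 -0.0601]
[[-0.3, 2.8], [0.9, -0.9], [-0.4, -0.2], [-0.6, 0.4], [1.0, -1.5], [-0.3, -0.3]]
button [ 0.47162396 -0.25877806  0.054     ]
[ 0.4766 -0.1935 -0.0605]
[[0.0, 0.8], [-0.2, -2.6], [-0.6, -0.5], [0.6, -0.1]]
button [ 0.47259408 -0.25941219  0.054     ]
[ 0.47075969 -0.25793066  0.054     ] [ 0.46755756 -0.24558585  0.101     ]
[ 0.48190797 -0.20232272  0.054     ] [ 0.47806338 -0.19318253  0.101     ]
```

Both views agree: camera at (0.476, -0.193), yaw -0.062, button at (0.4715, -0.2585), coaster at about (0.560, 0.205). Now the press.

```bash
cat >> h.py <<'E'
CAM=np.array([.4762,-.193]); YAW=-.062; BTN=np.array([.4715,-.2585]); COA=np.array([.560,.2055])
def q(a): return [np.cos(a/2),np.sin(a/2),0,0]   # tool down, tool x at angle a, tool y at a-90deg
E
python3 - <<'E'
from h import *
for a in np.radians(range(-180,181,30)):
    j=r.inverse_kinematics([*CAM,.12],q(a)); k=r.inverse_kinematics([*COA,.2],q(a)); print(round(np.degrees(a)),None if j is None else j[5].round(2),None if k is None else k[5].round(2))
r.move_gripper(0)
a=np.pi/2+YAW
if r.inverse_kinematics([*BTN,.15],q(a)) is None: a-=np.pi
r.goto([*BTN,.15],q(a)); r.move_l([*BTN,.060],.08); r.dwell(.3)
f0=r.get_force(); print("f0",f0,r.get_ee_pos(),r.get_grip_width())
for z in np.arange(.057,.0475,-.0005):
    r.move_l([*BTN,z],.01); r.dwell(.1); f=r.get_force()-f0; print(round(z,4),f.round(1),r.get_ee_pos()[2].round(4))
    if f[2]>12: break
r.move_l([*BTN,.15],.1); print(r.get_t())
p=r.capture("top"); cv2.imwrite("pics/b.png",p["pixels"])
E
```

```text
-180 -2.06 -1.31
-150 -2.58 -1.83
-120 None -2.35
-90 2.66 None
-60 2.13 None
-30 1.61 2.36
0 1.09 1.84
30 0.56 1.31
60 0.04 0.79
90 -0.48 0.27
120 -1.01 -0.26
150 -1.53 -0.78
180 -2.06 -1.31
f0 [ 0.65047319  0.22464261 -0.05684824] [ 0.47167589 -0.25862747  0.06031477] -9.852408184957452e-05
0.057 [-0.8 -1.7  0.8] 0.057
0.0565 [-0.8 -0.6  0.2] 0.0565
0.056 [-0.3 -0.6  0. ] 0.056
0.0555 [-0.5 -0.4 -1.2] 0.0555
0.055 [-1.4 -0.6 -0.2] 0.055
0.0545 [-0.3 -1.  -0.2] 0.0545
0.054 [-1.  -0.6  0.7] 0.0541
0.0535 [-1.7  0.6  4.3] 0.0537
0.053 [-0.4 -0.3  3.1] 0.0531
0.0525 [-1.  -0.5  4.1] 0.0525
0.052 [-0.3 -1.7  4. ] 0.052
0.0515 [-0.8 -2.1  3.3] 0.0515
0.051 [ 1.  -2.1  3.5] 0.051
0.0505 [ 0.4 -1.3  4. ] 0.0505
0.05 [ 0.2 -2.2  3.1] 0.05
0.0495 [ 1.6 -2.3  3.1] 0.0495
0.049 [ 0.4 -1.9  4. ] 0.049
0.0485 [-1.1 -1.7  7.5] 0.0489
0.048 [-3.1 -0.7 11. ] 0.0488
0.0475 [-3.8 -0.3 14.6] 0.0487
13.7417
```

```bash
python3 - <<'E'
from h import *
a=np.pi/2+YAW
r.move_l([*BTN,.19],.15); r.goto([*CAM,.19],q(a)); r.move_gripper(.061)
r.move_l([*CAM,.125],.15)
r.dwell(.3); f0=r.get_force();t0=r.get_wrist_torque()
z=.083-r.grip_point_offset
r.move_l([*CAM,z],.05); r.dwell(.2); print("down",(r.get_force()-f0).round(1))
for w in (.057,.055,.054,.053,.045):
    r.move_gripper(w); r.dwell(.15); print(w,r.get_grip_width(),(r.get_force()-f0).round(1),(r.get_wrist_torque()-t0).round(2),r.get_grasp_force())
np.save("f0.npy",[f0,t0]); print(r.get_ee_pos(),r.get_t())
p=r.capture("side"); q_=p["pixels"][80:260,260:500]; cv2.imwrite("pics/grip.png",cv2.resize(q_,None,fx=3,fy=3))
E
```

```text
down [-0.7  2.2 -0.3]
0.057 0.056641395476233855 [-1.2  1.2 -0.2] [-0.05 -0.    0.01] 0.0
0.055 0.05558227883251817 [-1.1  0.6  0. ] [-0.04 -0.03 -0.02] 0.0
0.054 0.05429894957538833 [-1.   0.7  0.5] [-0.01  0.14  0.01] 0.3151045460253954
0.053 0.05271533714815857 [-5.3  1.4  4.2] [ 0.03  0.72 -0.09] 2.024766504764557
0.045 0.05075384477399057 [-5.4  1.1  5.1] [ 0.11  1.06 -0.05] 61.219704151153564
[ 0.47591911 -0.19300585  0.0644255 ] 19.4667
```

View pics/grip.png

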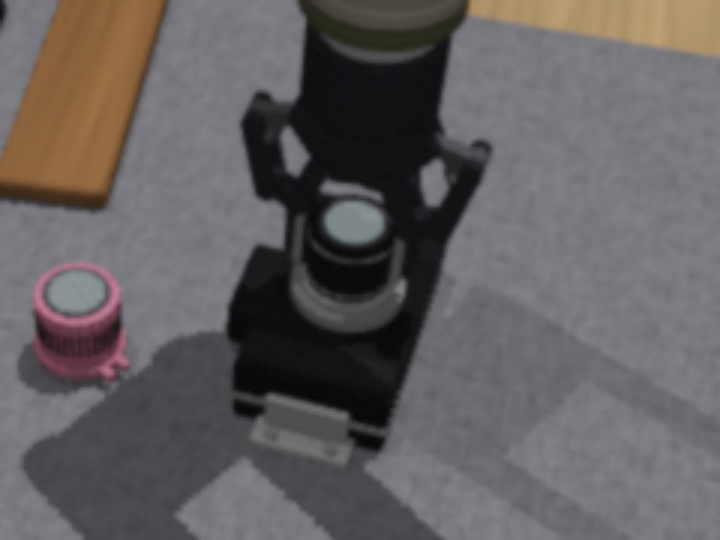

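The picture shows the fingers on the barrel of the dark lens at about (350,250), evenly on both sides. I null the side and down force, then turn in small steps.

```bash
cat > turn.py <<'E'
from h import *
f0,t0=np.load("f0.npy")
def rd():
    F=np.mean([np.r_[r.get_force()-f0,r.get_wrist_torque()-t0] for _ in range(3)],0); return F
E
python3 - <<'E'
from turn import *
P=np.array([*CAM,.083-r.grip_point_offset])
for i in range(3):
    F=rd(); P=P+np.clip(F[:3]/9000,-.0008,.0008); r.move_l(P,.01); r.dwell(.15)
print(P,rd().round(2)); a0=np.pi/2+YAW; hist=[]
for d in np.arange(1,91,1.):
    a=a0+np.radians(d); r.move_l(P,.05,q(a)); r.dwell(.05)
    F=rd(); c=R.from_quat(r.get_ee_rot()); x=c.apply([1,0,0]); ac=np.degrees(np.arctan2(x[1],x[0])-a0)
    hist.append(F[5])
    if d%5==0 or abs(F[5])>.3: print(d,ac.round(2),F.round(2),r.get_t())
    base=np.median(hist[3:]) if len(hist)>6 else 0
    if abs(F[5]-base)>.22 and d>8 or abs(F[5])>.5 or np.linalg.norm(F[:3])>18: print("stop",d,ac,F.round(2),base); break
np.save("st.npy",[*P,a]); print(r.get_t(),r.get_grip_width())
E
```

```text
[ 0.47542606 -0.1927777   0.06464006] [ 1.24 -0.31  0.18 -0.28 -0.37  0.02]
5.0 4.99 [ 1.2   0.67  5.69 -0.12 -0.23 -0.02] 22.2167
10.0 10.01 [-0.24 -0.48  5.08 -0.14 -0.02 -0.01] 23.7167
15.0 15.01 [-0.12 -0.05  4.74 -0.16  0.01  0.03] 25.2167
20.0 20.01 [-0.61  0.45  4.47 -0.13 -0.08  0.06] 26.7167
25.0 25.01 [-0.1   0.35  4.46 -0.12  0.   -0.02] 28.2167
30.0 30.01 [-0.71  0.42  4.46 -0.11 -0.01  0.02] 29.7167
35.0 35.01 [-0.89  0.25  6.21 -0.11 -0.11  0.  ] 31.2167
40.0 40.01 [-0.18 -0.38  4.66 -0.09 -0.07  0.01] 32.7167
45.0 45.01 [-0.49  0.32  5.16 -0.05 -0.05 -0.02] 34.2167
50.0 50.01 [-0.72  1.    5.69 -0.12 -0.03  0.01] 35.7167
55.0 55.01 [ 0.22 -0.27  3.4  -0.01 -0.09 -0.06] 37.2167
60.0 60.01 [-0.19  0.2   4.7   0.01 -0.09 -0.02] 38.7167
65.0 64.99 [-2.17  0.52  6.18 -0.1   0.25 -0.23] 40.2167
stop 65.0 64.99308526522819 [-2.17  0.52  6.18 -0.1   0.25 -0.23] -0.00969774976607891
40.2167 0.05060760287220904
```

```bash
python3 - <<'E'
from turn import *
*P,a=np.load("st.npy"); P=np.array(P)
r.dwell(.1); print(rd().round(2)); r.move_l(P,.05,q(a+.009)); r.dwell(.1); F=rd(); print(F.round(2))
if F[5]<-.2:
    b=a-.017; r.move_l(P,.05,q(b)); r.dwell(.1); print("back",rd().round(2))
    ok=1
    for dz in (.001,.002,.003,.004,.006,.008,.011,.015,.02,.03):
        r.move_l(P+[0,0,dz],.02); r.dwell(.05); F=rd(); print(dz,F.round(2))
        if F[2]<-8 or abs(F[5])>.5: ok=0; print("abort"); break
    np.save("st.npy",[*P,b])
print(r.get_t(),r.get_grip_width(),r.get_ee_pos())
for n in ("side",):
    p=r.capture(n); cv2.imwrite("pics/lift.png",cv2.resize(p["pixels"][80:260,260:500],None,fx=3,fy=3))
E
```

```text
[-1.91  0.09  6.44 -0.12  0.31 -0.21]
[-2.74 -0.4   5.82 -0.12  0.27 -0.34]
back [-1.46 -0.36  5.69 -0.07  0.23 -0.12]
0.001 [-3.17 -0.46  3.84 -0.15  0.37 -0.05]
0.002 [-2.51 -0.2   3.13 -0.13  0.49 -0.13]
0.003 [-5.   -0.56  2.79 -0.19  0.61 -0.01]
0.004 [-0.84  1.46 -3.86 -0.    0.02 -0.03]
0.006 [-1.48  0.81 -3.75 -0.02  0.09  0.05]
0.008 [-0.41  0.82 -2.65 -0.05  0.02 -0.02]
0.011 [-0.19  1.2  -2.64 -0.04  0.06  0.  ]
0.015 [-1.62  1.08 -2.85 -0.02  0.06 -0.01]
0.02 [-0.17  1.76 -3.91  0.01  0.04  0.04]
0.03 [-0.76  0.56 -3.55 -0.04  0.04  0.01]
44.7167 0.05063252139053047 [ 0.47534698 -0.19273269  0.09456301]
```

View pics/lift.png

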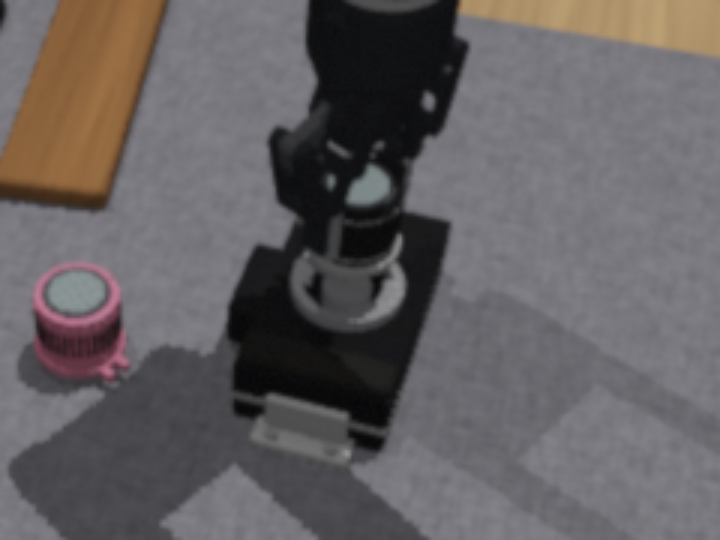

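The picture shows the lens lifted clear of the ring, at about (355,215), upright in the fingers. Next: carry it to the coaster, lower gently until contact, and let go.

```bash
python3 - <<'E'
from turn import *
*P,a=np.load("st.npy"); P=np.array(P)
r.move_l([*P[:2],.19],.2); r.goto([*COA,.19],q(a)); r.move_l([*COA,.045],.15); r.move_l([*COA,.029],.04); r.dwell(.3)
b=rd()[2]; print("hang",b)
z=.029
while z>.018:
    z-=.0005; r.move_l([*COA,z],.01); r.dwell(.06); d=rd()[2]-b
    if d>2.5: break
print("contact",z,d,r.get_ee_pos(),r.get_t())
for w in (.053,.056,.062,.07): r.move_gripper(w); print(w,(rd()[:3]-[0,0,b]).round(1))
r.move_l([*COA,.20],.1); print(r.get_t())
out=[]
for n,(u,v) in (("top",(140,185)),("side",(198,316))):
    p=r.capture(n); out.append(cv2.resize(p["pixels"][v:v+120,u:u+120],None,fx=3.3,fy=3.3))
    if n=="side": 
        for d in r.find_in(p,"lens"): print(d["p"],d["position"],back(p,d["position"],.04))
cv2.imwrite("pics/end.png",np.hstack(out))
E
```

```text
hang -2.8100213200710322
contact 0.023499999999999997 6.377622749200498 [0.56004484 0.20550084 0.02391716] 52.2583
0.053 [-0.8  0.8  2.1]
0.056 [-1.5  1.   3.3]
0.062 [-0.7  0.6  2.5]
0.07 [-1.3  1.2  3.2]
55.0917
0.8 [284.5, 185.4] [ 0.62981342 -0.13190493  0.04      ]
0.77 [257.1, 364.9] [0.5595931 0.2039795 0.04     ]
```

View pics/end.png

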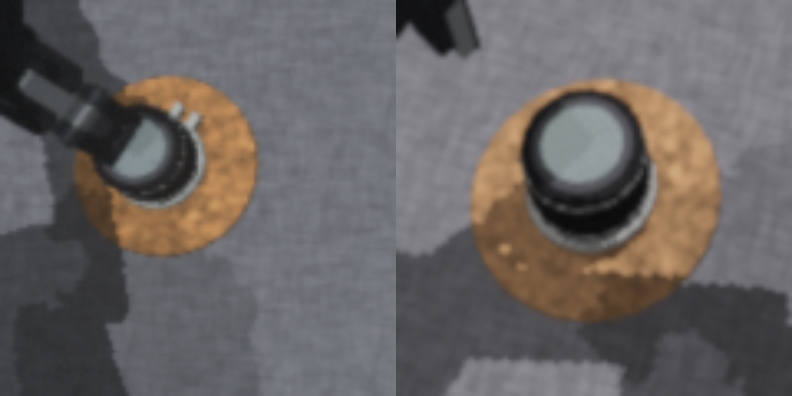

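The picture shows the lens upright near the middle of the coaster in both views, (150,160) and (588,170), with the fingers clear of it.

```bash
python3 -c "
from cell import r
print(r.finish_job())"
```

```text
the job is handed in; nothing more can be done
None
```

I handed the job in at about 55 s of the 72 s allowed: the button was pressed fully down, the lens turned about 65° to its stop and lifted off, and it now stands upright in the middle of the coaster with the gripper clear; I have not seen the verdict.

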